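# Dress the jewellery tray

### The arm

A 6-joint arm with a two-finger parallel gripper is mounted at the origin on the work surface. World frame = base frame: x ahead of the robot, y to its left, z up, the work surface at z = 0. Lengths are in m, angles in degrees, forces in N, time in s.
With the tool pointing down it reaches from about 0.35 to 0.875 m from the base axis. Payload 4.2 kg.
Tool frame: the origin (TCP) lies on the centre line of the jaws, within the pads' length; the fingertips stand 22 mm ahead of it and the grasp point (between the pads) lies 3 mm ahead of it (r.tcp_to_tips is the distance from the TCP to the fingertips, in m); z points along the fingers, y is the line along which they close (so a half turn about z gives the same grasp; the last joint's range is limited). The gripper opens to 87 mm and grips with 3 to 60 N. Pads are 19 mm wide; open, the fingers measure 117 mm over their backs; the gripper's body (75 mm by 190 mm) begins 51 mm behind the grasp point.
Start: joints at [-52.964, 22.042, 0.453, 0, -68.411, -14.817], TCP at [0.236, -0.579, 0.245] pointing down, gripper open.
Joint ranges: [-179.83, 179.83], [-69.29, 118.12], [-61.27, 80.66], [-181.25, 117.63], [-171.15, -9.14], [-177.46, 177.46]. Speed limits (degrees/s): [159.86, 159.86, 180, 180, 180, 180].

### API

Orientations are given as a 3x3 rotation matrix whose columns are the frame's x, y, z axes.
In Python, from station import r gives the robot as it stands.
- The arm moves only by the tool apply_moves, never from a script. Its argument "plan" is a list of rows, each an object with "grip": the opening, from 0 (shut) to 1 (fully open); "offset": the shift along the tool's x, y, z in cm, a list of three; "spin": the turn about the tool's z in rad. A call has 1 to 5 rows; each row is the pose to reach, as a shift and turn from the pose commanded when the call began, along the tool's axes at that moment; what a row does not reach only later rows make up. A row lasts 1/10 s, in which the tool goes at most 50 mm and 8.59 degrees, less where a joint would pass 70% of its speed; a pose out of reach is approached as far as the arm can. A call with a gripper value outside its range is refused whole. The fingers move at their own pace and stop on an object; the grip force is fixed at half the most. Time passes only in rows, so rows that repeat a pose let the fingers close. It gives the time, the measured TCP pose, the force, the opening and the grip force at its end, in the units of the state.
- r.sense(): the state, without advancing time (a new reading comes with each control period).
- r.capture(name): name is "scene" or "top"; returns a dict with "img" (400x640x3 uint8, blue, green, red), "depth" (400x640 float32, m along the optical axis (not along the pixel's ray), 0 where there is no reading), "mtx" (3x3 intrinsics, pixels), "dist_coeffs" ([k1, k2, p1, p2, k3] as OpenCV has them; the pictures are not rectified), "R" (3x3) and "t" (3): a world point X has camera coordinates R X + t. Camera axes: x right, y down, z forward; pixel columns grow to the right and rows downward; lengths in m; the calibration is good to about 2 mm. A picture is of the moment at which its call begins.
- r.finish_job(): hands the job in; it is judged then, once.
The state is a dict: "time_s": time; "joints": joint angles; "joint_velocities": joint speeds; "effort": joint torques, N m; "tcp_pos": TCP position; "ee_rot": TCP orientation; "wrist_force": force on the tool from outside, world axes, zero at the start; "moment": the same for the moment, N m; "gripper_width": opening from 0.0 (shut) to 1.0 (fully open); "gripper_force": force on a finger pad.
Only numpy, scipy, OpenCV 4.12 (cv2) and the standard library are available. Lean on these libraries where they do the work, as an engineer would, in place of code of your own. Each camera call takes 0.05 s, during which the arm holds its last target. There are 200 camera calls.

### The job

Set out the red display tray for the shop window, left, right, front and behind being as seen from the robot: the dark wooden riser goes square on the middle card, between the white ring cone and the black T-bar, and the gold watch on its cushion stands on top of the riser, centred, dial up. The blue ring box goes on the card directly in front of the ring cone (the robot's side of it), and the yellow ring box on the card directly behind the T-bar (the side away from the robot). Centre each thing on its card and upright, turn all four square with the tray, and leave the loupe, the jar and the tin where they are on the green mat.

Things in the scene. Friction and masses are not known exactly. Their poses are not given: they have to be found in the camera images.
- tray: red display tray, fixed, 260 x 260 mm, floor 6 mm above the table, rim 4 mm above the floor; nine flat white cards 70 mm square in a 3 x 3 grid, 80 mm apart centre to centre along its x and y. Origin: under the middle card's centre, at table height; x points away from the robot within 0.2 rad, y left, z up. Cone and T-bar stand on the cards at y = +80 and -80 mm (either way round); the rest are empty
- cone: white ceramic ring cone with a gold ring on it, fixed to the tray, 44 mm across the foot, 66 mm tall. Origin: centre of its foot, on the tray's floor; its axes are parallel to the tray's. The blue ring box belongs on the card 80 mm along -x from it
- tbar: black T-shaped bracelet stand with a gold band round its bar, fixed to the tray, round foot 44 mm across, 66 mm tall; the bar at the top is 44 mm long along y. Origin: centre of its foot, on the tray's floor; its axes are parallel to the tray's. The yellow ring box belongs on the card 80 mm along +x from it
- riser: loose dark wooden block with a 36 mm cream felt square let into its flat top, 62 x 62 mm and 32 mm tall, about 130 g, any two opposite sides can be gripped. Origin: centre of its underside, z up, x and y square to its sides
- watch: loose gold wristwatch, brown dial, closed round a firm cream cushion, moved as one. Cushion 44 mm along x (the strap adds 2 mm), 55 mm along y, 32 mm tall; the 34 mm wide watch head rises to 40 mm. About 120 g. Best gripped across the 55 mm, on the bare cushion ends (+y and -y). Origin: centre of the cushion's flat underside, z up
- blue_box: loose closed blue ring box with a small gold clasp, 50 x 50 mm, 38 mm tall, about 80 g. It does not open. Origin: centre of its underside, z up, x and y square to its sides
- yellow_box: loose closed yellow ring box with a small gold clasp, 50 x 50 mm, 38 mm tall, about 80 g. It does not open. Origin: centre of its underside, z up, x and y square to its sides
- loupe: black eye loupe, 36 mm across the top, 31 mm tall, to be left where it is. Origin: centre of its underside
- jar: small amber glass jar with a white cap, 34 mm across, 50 mm tall, to be left where it is. Origin: centre of its underside
- tin: round aluminium parts tin with a glass top, 44 mm across, 20 mm tall, to be left where it is. Origin: centre of its underside. At the start all seven loose things stand upright in any order on the green mat (3 mm thick, left or right of the tray), at least 85 mm from centre to centre, turned up to 0.72 rad either way

How it is judged:
By the outcome, as a careful person would: the job done as asked, in the order asked, and still so for the second after the job is handed in, with the robot touching nothing.
It also fails if it takes over 115 s, if anything falls off the work surface, if the arm or the gripper's body presses on something with over 40 N, if the wrist force passes 120 N, or if a joint passes its speed limit or range.

## Working session

There is one attempt and no reset: what is moved stays moved. The work goes in short steps, Python scripts to look and compute and a tool call to move; the robot and the scene stay as the last step left them, time stands still between calls to the robot, and variables do not carry over. Pictures are saved under pics/ and viewed, at most 14 in all, crops included, and the job is handed in when it is done.

Besides the shell and the picture viewer there is one more tool, called after "Emit:" as a command line: name --argument value ..., lists and objects as JSON in quotes. apply_moves: Moves the arm, as the interface text tells. Its arguments: {"type":"object","properties":{"plan":{"type":"array"}},"required":["plan"]}

```bash
ls; mkdir -p pics; python3 - <<'E'
from station import r
import cv2,numpy as np
for n in("scene","top"):
    c=r.capture(n); cv2.imwrite(f"pics/{n}0.png",c["img"]); np.savez(f"{n}0.npz",**c)
    print(n,c["mtx"].tolist(),c["dist_coeffs"],c["R"].round(3).tolist(),c["t"])
s=r.sense(); print(s, r.tcp_to_tips)
E
```

```text
pics
scene [[486.37572609348206, 0.0, 313.80725101527486], [0.0, 486.37572609348206, 198.82957740663664], [0.0, 0.0, 1.0]] [-0.09067509  0.          0.          0.          0.        ] [[-0.39, 0.921, 0.001], [0.749, 0.318, -0.581], [-0.536, -0.226, -0.814]] [ 0.20911117 -0.37766949  1.20777602]
top [[386.37715757307177, 0.0, 320.97051326287743], [0.0, 386.37715757307177, 204.4433852407056], [0.0, 0.0, 1.0]] [-0.0522719  0.         0.         0.         0.       ] [[0.026, -1.0, 0.002], [-0.996, -0.026, -0.089], [0.089, 0.001, -0.996]] [-0.01121965  0.55501918  0.67063095]
{'time_s': 0.1, 'joints': array([-5.29652866e+01,  2.20870005e+01,  3.87096190e-01, -2.42075818e-02,
       -6.84122282e+01, -1.48154323e+01]), 'joint_velocities': array([-0.12954141, -0.04202092,  0.22891386,  0.11364638, -0.05253436,
       -0.05413112]), 'effort': array([-7.69741764e-04, -3.91690135e+01,  1.87933463e+01,  4.23193350e+00,
        1.34349702e-02, -6.76393120e-05]), 'tcp_pos': array([ 0.23615564, -0.57812564,  0.24356154]), 'ee_rot': array([[-9.25802247e-01, -3.78007210e-01, -8.65115483e-04],
       [-3.78008180e-01,  9.25800507e-01,  1.79887795e-03],
       [ 1.20935520e-04,  1.99242598e-03, -9.99998008e-01]]), 'wrist_force': array([-0.06141552, -0.40710399,  0.28867375]), 'moment': array([0.01297362, 0.0143793 , 0.01792114]), 'gripper_force': 0.0, 'gripper_width': 0.997728411829789} 0.022
```

View pics/top0.png

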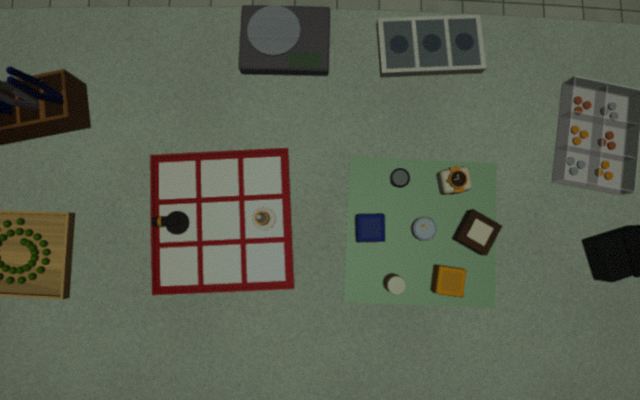

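View pics/scene0.png

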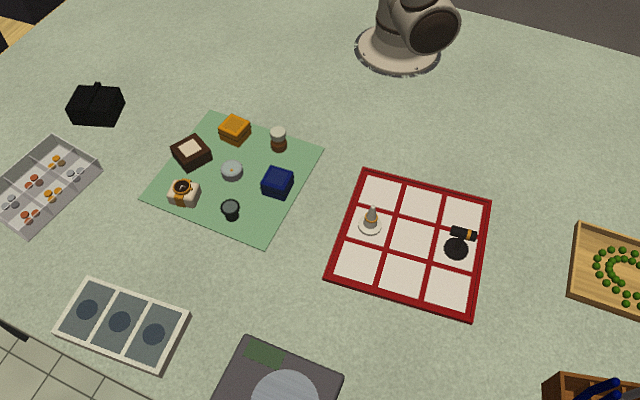

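```bash
cat > h.py <<'E'
import numpy as np,cv2
def cloud(c):
    h,w=c["depth"].shape; u,v=np.meshgrid(np.arange(w),np.arange(h))
    p=np.stack([u,v],-1).reshape(-1,1,2).astype(np.float64)
    n=cv2.undistortPoints(p,c["mtx"],c["dist_coeffs"]).reshape(h,w,2)
    d=c["depth"]; P=np.dstack([n*d[...,None],d])
    return (P-c["t"])@c["R"]
def w2p(c,X):
    return cv2.projectPoints(np.array(X,float).reshape(-1,1,3),cv2.Rodrigues(c["R"])[0],c["t"],c["mtx"],c["dist_coeffs"])[0].reshape(-1,2)
def p2w(c,uv,z):
    n=cv2.undistortPoints(np.array(uv,float).reshape(-1,1,2),c["mtx"],c["dist_coeffs"]).reshape(-1,2)
    d=np.c_[n,np.ones(len(n))]@c["R"]; o=-c["t"]@c["R"]
    return o+d*((z-o[2])/d[:,2])[:,None]
def rect(P,ctr,lo,hi,rad=.05):
    Q=P.reshape(-1,3); m=(np.hypot(Q[:,0]-ctr[0],Q[:,1]-ctr[1])<rad)&(Q[:,2]>lo)&(Q[:,2]<hi)
    (x,y),(a,b),t=cv2.minAreaRect(Q[m,:2].astype(np.float32)*1000)
    return m.sum(),Q[m,2].mean().round(4),(round(x/1e3,4),round(y/1e3,4)),(round(a,1),round(b,1)),round(t,1)
E
python3 - <<'E'
import numpy as np,cv2
from h import *
for n in("top","scene"):
    c=dict(np.load(n+"0.npz")); P=cloud(c)
    if n=="top":
        pix=dict(riser=(480,232),watch=(456,180),blue=(370,228),yellow=(450,281),loupe=(400,177),jar=(396,285),tin=(424,228),black=(615,255))
        ctr={k:P[v[1],v[0]] for k,v in pix.items()}
        print({k:v.round(3).tolist() for k,v in ctr.items()})
    for k,lo,hi in(("riser",.03,.042),("blue",.035,.048),("yellow",.035,.048),("watch",.012,.038),("loupe",.028,.04),("jar",.045,.06),("tin",.018,.03)):
        print(n,k,rect(P,ctr[k],lo,hi))
    # tray outline by red
    hsv=cv2.cvtColor(c["img"],cv2.COLOR_BGR2HSV)
    m=cv2.inRange(hsv,(0,150,40),(6,255,255))|cv2.inRange(hsv,(174,150,40),(180,255,255))
    k=max(cv2.findContours(m,cv2.RETR_EXTERNAL,cv2.CHAIN_APPROX_NONE)[0],key=cv2.contourArea)
    W=p2w(c,k.reshape(-1,2),.010)
    print(n,"tray",cv2.minAreaRect((W[:,:2]*1000).astype(np.float32)))
    # cards
    m=cv2.inRange(hsv,(0,0,110),(180,60,255))
    for q in cv2.findContours(m,cv2.RETR_EXTERNAL,cv2.CHAIN_APPROX_NONE)[0]:
        if cv2.contourArea(q)>600:
            W=p2w(c,q.reshape(-1,2),.006); print("  card",np.round(cv2.minAreaRect((W[:,:2]*1000).astype(np.float32))[0],1),np.round(cv2.minAreaRect((W[:,:2]*1000).astype(np.float32))[1],1),round(cv2.minAreaRect((W[:,:2]*1000).astype(np.float32))[2],1))
E
```

```text
{'riser': [0.512, -0.281, 0.034], 'watch': [0.603, -0.235, 0.043], 'blue': [0.515, -0.084, 0.039], 'yellow': [0.426, -0.225, 0.04], 'loupe': [0.608, -0.137, 0.033], 'jar': [0.418, -0.128, 0.052], 'tin': [0.517, -0.184, 0.023], 'black': [0.476, -0.522, 0.049]}
top riser (np.int64(1211), np.float64(0.0344), (0.5125, -0.2802), (64.5, 63.1), 63.6)
top blue (np.int64(803), np.float64(0.0403), (0.5156, -0.0842), (47.5, 49.9), 1.3)
top yellow (np.int64(809), np.float64(0.0402), (0.4261, -0.2269), (50.6, 50.6), 82.5)
top watch (np.int64(519), np.float64(0.0319), (0.6059, -0.2379), (47.4, 53.9), 9.8)
top loupe (np.int64(313), np.float64(0.0338), (0.6069, -0.1358), (34.2, 34.7), 45.5)
top jar (np.int64(277), np.float64(0.052), (0.4182, -0.128), (30.0, 30.7), 23.0)
top tin (np.int64(464), np.float64(0.0225), (0.5167, -0.1843), (41.5, 43.2), 1.7)
top tray ((522.6057739257812, 187.93392944335938), (257.61993408203125, 258.259521484375), 4.318963050842285)
  card [ 315.6 -278.5] [108.1  92.3] 14.4
  card [436.7 261.9] [69. 69.] 3.2
  card [442.5 182.3] [69.5 69.5] 4.2
  card [448.5 102.3] [69.6 69
[... 525 characters left out ...]
0.5167, -0.0858), (51.4, 50.0), 1.5)
scene yellow (np.int64(444), np.float64(0.0397), (0.4267, -0.226), (52.7, 51.1), 84.5)
scene watch (np.int64(511), np.float64(0.0293), (0.6065, -0.239), (48.1, 56.3), 7.9)
scene loupe (np.int64(249), np.float64(0.0336), (0.6068, -0.1376), (35.5, 33.0), 38.7)
scene jar (np.int64(158), np.float64(0.0517), (0.4196, -0.1294), (30.0, 28.2), 24.6)
scene tin (np.int64(309), np.float64(0.0228), (0.5173, -0.1851), (43.8, 39.8), 28.2)
scene tray ((525.9493408203125, 188.16024780273438), (263.2024230957031, 258.7284851074219), 4.323184967041016)
  card [848.6  84.1] [ 45.3 100.8] 23.2
  card [1021.6 -272.5] [ 64.3 187. ] 0.1
  card [366.6 -60.4] [1069.2 1656.4] 22.0
```

The top view shows the T-bar at (175,222) on the left (+y) and the cone at (263,217) on the right. The riser is at (480,232), the watch at (456,180), the blue box at (370,228) and the yellow box at (450,281). The scene view agrees. All heights and sizes match the given ones, and the tray yaw is about 4.25°.

```bash
cat > go.py <<'E'
# python3 go.py x y z theta_deg(of closing line) [more targets]: offset (cm, tool axes) and spin from the measured pose
import sys,numpy as np
from station import r
s=r.sense(); p,R=s["tcp_pos"],s["ee_rot"]; th=np.degrees(np.arctan2(R[1,1],R[0,1]))
print("t",round(s["time_s"],1),"p",p.round(4),"th",round(th,1),"w",round(s["gripper_width"]*87,1),"F",s["wrist_force"].round(1),"J",s["joints"].round(0))
a=list(map(float,sys.argv[1:]))
for i in range(0,len(a),4):
    d=(a[i+3]-th+90)%180-90
    print("offset",(R.T@(np.array(a[i:i+3])-p)*100).round(2).tolist(),"spin",round(-np.radians(d),3),"dist",np.linalg.norm(np.array(a[i:i+3])-p).round(3))
E
python3 go.py .513 -.2803 .15 -27
```

```text
t 0.1 p [ 0.2362 -0.5781  0.2436] th 112.2 w 86.8 F [-0.1 -0.4  0.3] J [-53.  22.   0.  -0. -68. -15.]
offset [-36.89, 17.09, 9.39] spin -0.712 dist 0.417
```

Emit:
apply_moves --plan '[{"grip": 0.84,"offset": [-36.9,17.1,9.4],"spin": -0.712},{"grip": 0.84,"offset": [-36.9,17.1,9.4],"spin": -0.712},{"grip": 0.84,"offset": [-36.9,17.1,9.4],"spin": -0.712},{"grip": 0.84,"offset": [-36.9,17.1,9.4],"spin": -0.712},{"grip": 0.84,"offset": [-36.9,17.1,9.4],"spin": -0.712}]'

```text
time_s: 0.6
tcp_pos: [0.403, -0.3985, 0.1876]
ee_rot: [[-0.449, -0.893, -0.0], [-0.893, 0.449, 0.0], [-0.0, 0.0, -1.0]]
wrist_force: [1.3, -1.2, 0.5]
gripper_width: 0.839
gripper_force: 0.0
```

```bash
python3 go.py .513 -.2803 .10 -27
```

```text
t 0.6 p [ 0.403  -0.3985  0.1876] th 153.3 w 73.0 F [ 1.3 -1.2  0.5] J [-28.  19. -13.  -0. -58.   2.]
offset [-15.5, -4.52, 8.76] spin 0.005 dist 0.184
```

Emit:
apply_moves --plan '[{"grip": 0.84,"offset": [-15.5,-4.5,8.7],"spin": 0.005},{"grip": 0.84,"offset": [-15.5,-4.5,8.7],"spin": 0.005},{"grip": 0.84,"offset": [-15.5,-4.5,8.7],"spin": 0.005},{"grip": 0.84,"offset": [-15.5,-4.5,8.7],"spin": 0.005},{"grip": 0.84,"offset": [-15.5,-4.5,8.7],"spin": 0.005}]'

```text
time_s: 1.1
tcp_pos: [0.5133, -0.2794, 0.0981]
ee_rot: [[-0.454, -0.891, -0.005], [-0.891, 0.454, 0.002], [0.001, 0.005, -1.0]]
wrist_force: [-1.6, 0.2, -0.8]
gripper_width: 0.842
gripper_force: 0.0
```

```bash
python3 go.py .513 -.2803 .029 -27; python3 - <<'E'
from station import r
import cv2
c=r.capture("scene"); i=c["img"][60:280,100:360]; cv2.imwrite("pics/s1.png",cv2.resize(i,None,fx=2.5,fy=2.5))
E
```

```text
t 1.1 p [ 0.5133 -0.2794  0.0981] th 153.0 w 73.3 F [-1.6  0.2 -0.8] J [-13.  26. -16.  -0. -48. -14.]
offset [0.09, -0.05, 6.91] spin -0.0 dist 0.069
```

View pics/s1.png

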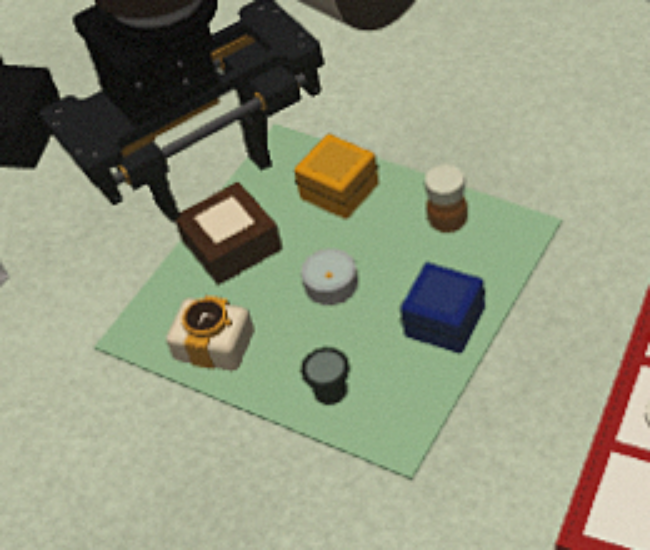

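The fingers hang open above the riser (about (225,230) in the crop), with the yellow box clear at (337,175). I'll check the riser yaw from its felt square before going down.

```bash
python3 - <<'E'
import numpy as np,cv2
from h import *
for n,s in(("top",(480,232)),("scene",(190,149))):
    c=dict(np.load(n+"0.npz")); g=c["img"].max(2)
    x,y=s; m=np.zeros_like(g); m[y-25:y+25,x-25:x+25]=(g[y-25:y+25,x-25:x+25]>120)*255
    for q in cv2.findContours(m,cv2.RETR_EXTERNAL,cv2.CHAIN_APPROX_NONE)[0]:
        if cv2.contourArea(q)>100: print(n,cv2.minAreaRect((p2w(c,q.reshape(-1,2),.035)[:,:2]*1000).astype(np.float32)))
E
```

```text
top ((512.9041748046875, -280.318359375), (32.74296569824219, 32.539398193359375), 61.63273620605469)
scene ((512.6649780273438, -281.4451904296875), (36.88087844848633, 36.49696731567383), 62.201412200927734)
scene ((513.5477294921875, -282.753173828125), (144.98876953125, 102.7560806274414), 29.955949783325195)
```

Emit:
apply_moves --plan '[{"grip": 0.84,"offset": [0.1,0,3.5],"spin": 0.017},{"grip": 0.84,"offset": [0.1,0,5.5],"spin": 0.017},{"grip": 0.84,"offset": [0.1,0,6.9],"spin": 0.017},{"grip": 0.84,"offset": [0.1,0,6.9],"spin": 0.017},{"grip": 0.84,"offset": [0.1,0,6.9],"spin": 0.017}]'

```text
time_s: 1.65
tcp_pos: [0.5121, -0.2843, 0.033]
ee_rot: [[-0.474, -0.88, 0.001], [-0.88, 0.474, -0.0], [0.0, -0.001, -1.0]]
wrist_force: [1.1, 0.3, -0.0]
gripper_width: 0.836
gripper_force: 0.0
```

Emit:
apply_moves --plan '[{"grip": 0.6,"offset": [0,0,0],"spin": 0},{"grip": 0.6,"offset": [0,0,0],"spin": 0},{"grip": 0.6,"offset": [0,0,0],"spin": 0},{"grip": 0.6,"offset": [0,0,0],"spin": 0},{"grip": 0.6,"offset": [0,0,0],"spin": 0}]'

```text
time_s: 2.15
tcp_pos: [0.5124, -0.2836, 0.0334]
ee_rot: [[-0.473, -0.881, 0.001], [-0.881, 0.473, -0.001], [0.0, -0.001, -1.0]]
wrist_force: [-1.9, 0.2, 6.9]
gripper_width: 0.713
gripper_force: 30.0
```

```bash
python3 go.py .5129 -.2804 .12 -28
```

```text
t 2.1 p [ 0.5124 -0.2836  0.0334] th 151.8 w 62.1 F [-1.9  0.2  6.9] J [-13.  31. -19.   0. -40. -15.]
offset [-0.31, 0.1, -8.66] spin -0.004 dist 0.087
```

Emit:
apply_moves --plan '[{"grip": 0.6,"offset": [0,0,-3],"spin": 0},{"grip": 0.6,"offset": [0,0,-8],"spin": 0},{"grip": 0.6,"offset": [0,0,-12],"spin": 0},{"grip": 0.6,"offset": [0,0,-12],"spin": 0},{"grip": 0.6,"offset": [0,0,-12],"spin": 0}]'

```text
time_s: 2.65
tcp_pos: [0.5123, -0.2831, 0.1529]
ee_rot: [[-0.474, -0.881, 0.002], [-0.881, 0.474, 0.0], [-0.001, -0.002, -1.0]]
wrist_force: [0.1, -0.3, -3.3]
gripper_width: 0.707
gripper_force: 30.0
```

```bash
python3 go.py .5229 .1849 .16 4.25
```

```text
t 2.6 p [ 0.5123 -0.2831  0.1529] th 151.7 w 61.6 F [ 0.1 -0.3 -3.3] J [-13.  23. -13.  -0. -55. -15.]
offset [-41.72, 21.23, -0.69] spin -0.568 dist 0.468
```

Emit:
apply_moves --plan '[{"grip": 0.6,"offset": [-2.7,1.4,-0.7],"spin": -0.1},{"grip": 0.6,"offset": [-6.7,3.4,-0.7],"spin": -0.2},{"grip": 0.6,"offset": [-10.7,5.4,-0.7],"spin": -0.3},{"grip": 0.6,"offset": [-14.7,7.5,-0.7],"spin": -0.4},{"grip": 0.6,"offset": [-18.7,9.5,-0.7],"spin": -0.5}]'

```text
time_s: 3.15
tcp_pos: [0.5153, -0.072, 0.157]
ee_rot: [[0.01, -1.0, -0.005], [-1.0, -0.01, -0.0], [0.0, 0.005, -1.0]]
wrist_force: [0.9, 0.1, -1.9]
gripper_width: 0.709
gripper_force: 30.0
```

```bash
python3 go.py .5229 .1849 .16 4.25
```

```text
t 3.1 p [ 0.5153 -0.072   0.157 ] th -179.4 w 61.7 F [ 0.9  0.1 -1.9] J [ 10.  17. -21.  -0. -52.  -9.]
offset [-25.68, -1.03, -0.3] spin -0.064 dist 0.257
```

Emit:
apply_moves --plan '[{"grip": 0.6,"offset": [-5,-0.2,-0.3],"spin": -0.064},{"grip": 0.6,"offset": [-10,-0.4,-0.3],"spin": -0.064},{"grip": 0.6,"offset": [-15,-0.6,-0.3],"spin": -0.064},{"grip": 0.6,"offset": [-19,-0.8,-0.3],"spin": -0.064},{"grip": 0.6,"offset": [-22,-0.9,-0.3],"spin": -0.064}]'

```text
time_s: 3.65
tcp_pos: [0.5231, 0.1486, 0.16]
ee_rot: [[0.073, -0.997, -0.004], [-0.997, -0.073, -0.002], [0.001, 0.004, -1.0]]
wrist_force: [1.0, -1.3, -1.1]
gripper_width: 0.709
gripper_force: 30.0
```

Emit:
apply_moves --plan '[{"grip": 0.6,"offset": [-3,0,0],"spin": 0},{"grip": 0.6,"offset": [-3,0,4],"spin": 0},{"grip": 0.6,"offset": [-3,0,7],"spin": 0},{"grip": 0.6,"offset": [-3,0,7],"spin": 0},{"grip": 0.6,"offset": [-3,0,7],"spin": 0}]'

```text
time_s: 4.15
tcp_pos: [0.5219, 0.1758, 0.0911]
ee_rot: [[0.071, -0.997, -0.003], [-0.997, -0.071, -0.002], [0.002, 0.003, -1.0]]
wrist_force: [0.6, 0.1, -1.2]
gripper_width: 0.707
gripper_force: 30.0
```

```bash
python3 go.py .5229 .1849 .037 4.25; python3 - <<'E'
from station import r
import cv2
c=r.capture("scene"); i=c["img"][100:340,300:520]; cv2.imwrite("pics/s2.png",cv2.resize(i,None,fx=2.5,fy=2.5))
E
```

```text
t 4.2 p [0.5219 0.1758 0.0911] th -175.9 w 61.5 F [ 0.6  0.1 -1.2] J [ 35.  24. -21.   0. -45. -31.]
offset [-0.91, -0.18, 5.41] spin -0.003 dist 0.055
```

View pics/s2.png

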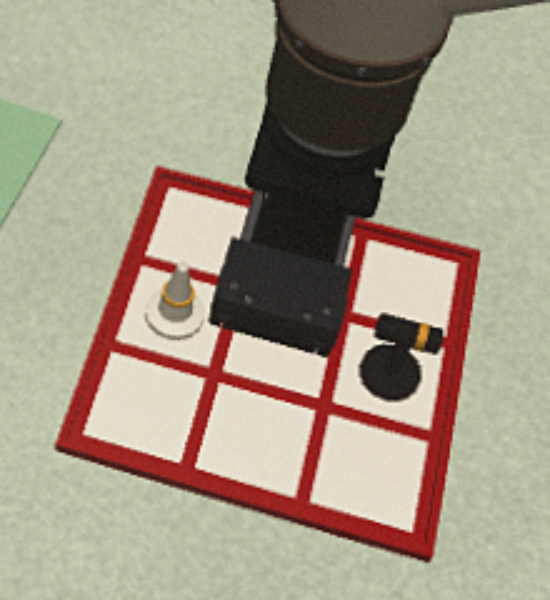

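The riser hangs over the middle card, between the cone (crop (178,295)) and the T-bar (400,345), clear of both.

Emit:
apply_moves --plan '[{"grip": 0.6,"offset": [-0.9,-0.15,0],"spin": 0},{"grip": 0.6,"offset": [-0.9,-0.15,2],"spin": 0},{"grip": 0.6,"offset": [-0.9,-0.15,4],"spin": 0},{"grip": 0.6,"offset": [-0.9,-0.15,4],"spin": 0},{"grip": 0.6,"offset": [-0.9,-0.15,4],"spin": 0}]'

```text
time_s: 4.7
tcp_pos: [0.5241, 0.186, 0.0534]
ee_rot: [[0.071, -0.997, 0.002], [-0.997, -0.071, 0.001], [-0.001, -0.002, -1.0]]
wrist_force: [-0.4, 0.2, -1.7]
gripper_width: 0.711
gripper_force: 30.0
```

```bash
python3 go.py .5229 .1849 .037 4.25
```

```text
t 4.7 p [0.5241 0.186  0.0534] th -175.9 w 61.9 F [-0.4  0.2 -1.7] J [ 36.  28. -23.   0. -40. -32.]
offset [0.1, 0.13, 1.64] spin -0.003 dist 0.017
```

Emit:
apply_moves --plan '[{"grip": 0.6,"offset": [0.1,0.1,0.8],"spin": 0},{"grip": 0.6,"offset": [0.1,0.1,1.5],"spin": 0},{"grip": 0.6,"offset": [0.1,0.1,1.5],"spin": 0},{"grip": 0.6,"offset": [0.1,0.1,1.5],"spin": 0},{"grip": 0.6,"offset": [0.1,0.1,1.5],"spin": 0}]'

```text
time_s: 5.2
tcp_pos: [0.5224, 0.1844, 0.0375]
ee_rot: [[0.071, -0.997, 0.0], [-0.997, -0.071, 0.0], [-0.0, -0.0, -1.0]]
wrist_force: [-0.4, -0.3, -1.5]
gripper_width: 0.708
gripper_force: 30.0
```

```bash
python3 go.py .5229 .1849 .037 4.25; python3 - <<'E'
from station import r
from h import *
for n in("top","scene"):
    P=cloud(r.capture(n)); print(n,rect(P,(.523,.188),.02,.045,.06))
E
```

```text
t 5.2 p [0.5224 0.1844 0.0375] th -175.9 w 61.6 F [-0.4 -0.3 -1.5] J [ 36.  29. -23.   0. -38. -32.]
offset [-0.05, -0.05, 0.05] spin -0.003 dist 0.001
top (np.int64(422), np.float64(0.0366), (0.5242, 0.1829), (68.3, 56.8), 1.6)
scene (np.int64(0), np.float64(nan), (0.0, 0.0), (0.0, 0.0), 0.0)h.py:17: RuntimeWarning: Mean of empty slice.
  return m.sum(),Q[m,2].mean().round(4),(round(x/1e3,4),round(y/1e3,4)),(round(a,1),round(b,1)),round(t,1)
  ret = ret.dtype.type(ret / rcount)
```

Emit:
apply_moves --plan '[{"grip": 0.6,"offset": [0,0,0.1],"spin": 0.0},{"grip": 0.6,"offset": [0,0,0.1],"spin": 0},{"grip": 0.9,"offset": [0,0,0.1],"spin": 0},{"grip": 0.9,"offset": [0,0,0.1],"spin": 0},{"grip": 0.9,"offset": [0,0,0.1],"spin": 0}]'

```text
time_s: 5.8
tcp_pos: [0.5224, 0.1844, 0.0364]
ee_rot: [[0.071, -0.997, 0.0], [-0.997, -0.071, 0.0], [-0.0, -0.0, -1.0]]
wrist_force: [-0.0, -0.4, -0.2]
gripper_width: 0.867
gripper_force: 0.0
```

Emit:
apply_moves --plan '[{"grip": 0.9,"offset": [0,0,-2],"spin": 0},{"grip": 0.9,"offset": [0,0,-6],"spin": 0},{"grip": 0.9,"offset": [0,0,-11],"spin": 0},{"grip": 0.9,"offset": [4,0,-13],"spin": 0},{"grip": 0.9,"offset": [9,0,-13],"spin": 0}]'

```text
time_s: 6.3
tcp_pos: [0.5312, 0.0959, 0.1708]
ee_rot: [[0.076, -0.997, 0.009], [-0.997, -0.076, 0.004], [-0.003, -0.01, -1.0]]
wrist_force: [1.4, -0.2, -0.5]
gripper_width: 0.898
gripper_force: 0.0
```

```bash
python3 go.py .606 -.2382 .15 99; python3 - <<'E'
from station import r
from h import *
import cv2
for n in("top","scene"):
    c=r.capture(n);P=cloud(c); cv2.imwrite(f"pics/{n}3.png",c["img"]);print(n,rect(P,(.523,.188),.03,.045,.053))
c=dict(np.load("top0.npz"))
for n in("top","scene"):
    c=dict(np.load(n+"0.npz"));P=cloud(c); print(rect(P,(.606,-.238),.012,.032,.05),rect(P,(.606,-.238),.037,.05,.05))
E
```

```text
t 6.3 p [0.5312 0.0959 0.1708] th -175.7 w 78.2 F [ 1.4 -0.2 -0.5] J [ 27.  17. -18.   0. -54. -23.]
offset [33.89, -4.91, 2.03] spin 1.489 dist 0.343
top (np.int64(0), np.float64(nan), (0.0, 0.0), (0.0, 0.0), 0.0)
scene (np.int64(1108), np.float64(0.037), (0.5229, 0.1866), (64.2, 62.7), 4.2)
(np.int64(159), np.float64(0.0255), (0.6057, -0.2379), (46.9, 53.9), 9.6) (np.int64(319), np.float64(0.042), (0.6053, -0.2375), (34.2, 44.5), 74.7)
(np.int64(246), np.float64(0.0234), (0.609, -0.2378), (43.2, 56.4), 15.2) (np.int64(271), np.float64(0.0421), (0.6034, -0.2367), (43.8, 45.1), 33.8)h.py:17: RuntimeWarning: Mean of empty slice.
  return m.sum(),Q[m,2].mean().round(4),(round(x/1e3,4),round(y/1e3,4)),(round(a,1),round(b,1)),round(t,1)
  ret = ret.dtype.type(ret / rcount)
```

Emit:
apply_moves --plan '[{"grip": 0.9,"offset": [33.9,-4.9,0],"spin": 1.48},{"grip": 0.9,"offset": [33.9,-4.9,0],"spin": 1.48},{"grip": 0.9,"offset": [33.9,-4.9,0],"spin": 1.48},{"grip": 0.9,"offset": [33.9,-4.9,0],"spin": 1.48},{"grip": 0.9,"offset": [33.9,-4.9,0],"spin": 1.48}]'

```text
time_s: 6.9
tcp_pos: [0.5821, -0.1514, 0.1662]
ee_rot: [[-0.632, -0.775, 0.0], [-0.775, 0.632, 0.0], [-0.0, -0.0, -1.0]]
wrist_force: [2.3, 1.2, 0.7]
gripper_width: 0.895
gripper_force: 0.0
```

```bash
python3 go.py .606 -.238 .10 99.7
```

```text
t 6.9 p [ 0.5821 -0.1514  0.1662] th 140.8 w 77.9 F [2.3 1.2 0.7] J [  1.  23.  -9.  -0. -57. -40.]
offset [5.2, -7.33, 6.62] spin 0.717 dist 0.112
```

Emit:
apply_moves --plan '[{"grip": 0.9,"offset": [5.2,-7.3,3],"spin": 0.717},{"grip": 0.9,"offset": [5.2,-7.3,3],"spin": 0.717},{"grip": 0.9,"offset": [5.2,-7.3,4],"spin": 0.717},{"grip": 0.9,"offset": [5.2,-7.3,5],"spin": 0.717},{"grip": 0.9,"offset": [5.2,-7.3,5],"spin": 0.717}]'

```text
time_s: 7.4
tcp_pos: [0.6048, -0.2362, 0.1137]
ee_rot: [[-0.986, -0.167, -0.004], [-0.167, 0.986, 0.001], [0.004, 0.002, -1.0]]
wrist_force: [-0.3, 0.7, -0.2]
gripper_width: 0.895
gripper_force: 0.0
```

Emit:
apply_moves --plan '[{"grip": 0.9,"offset": [0,0,1],"spin": 0},{"grip": 0.9,"offset": [0,0,1],"spin": 0},{"grip": 0.9,"offset": [0,0,1],"spin": 0}]'

```text
time_s: 7.7
tcp_pos: [0.6059, -0.2358, 0.1058]
ee_rot: [[-0.984, -0.176, -0.001], [-0.176, 0.984, 0.0], [0.001, 0.0, -1.0]]
wrist_force: [0.5, -0.0, 0.0]
gripper_width: 0.896
gripper_force: 0.0
```

```bash
python3 go.py .606 -.238 .029 99.7; python3 - <<'E'
from station import r
from h import *
import cv2
c=r.capture("top");P=cloud(c); print(rect(P,(.523,.188),.03,.045,.053))
c=r.capture("scene");i=c["img"][100:280,100:360]; cv2.imwrite("pics/s4.png",cv2.resize(i,None,fx=2.5,fy=2.5))
E
```

```text
t 7.7 p [ 0.6059 -0.2358  0.1058] th 100.1 w 77.9 F [ 0.5 -0.   0. ] J [ -7.  31.  -6.   0. -53. -73.]
offset [0.02, -0.22, 7.68] spin 0.008 dist 0.077
(np.int64(1251), np.float64(0.0373), (0.5223, 0.1868), (62.4, 63.7), 4.2)
```

View pics/s4.png

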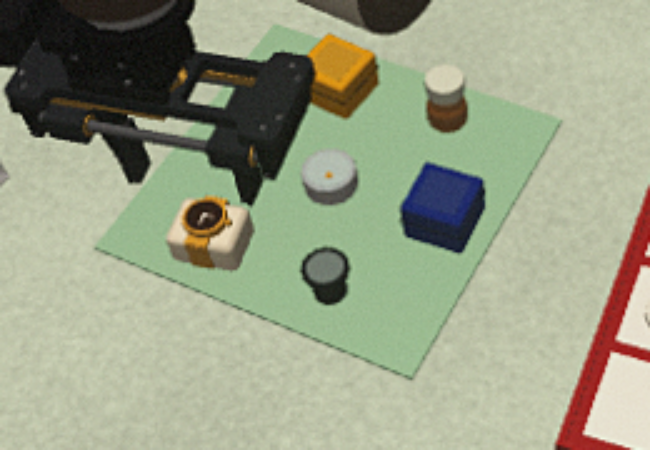

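The open fingers straddle the watch (crop (210,235)) along its long side, and the tin (330,175) and loupe (325,275) are clear. The riser stands within about 1 mm of the card centre.

Emit:
apply_moves --plan '[{"grip": 0.9,"offset": [0,-0.2,3],"spin": 0.006},{"grip": 0.9,"offset": [0,-0.2,6],"spin": 0.006},{"grip": 0.9,"offset": [0,-0.2,7.6],"spin": 0.006},{"grip": 0.9,"offset": [0,-0.2,7.6],"spin": 0.006},{"grip": 0.9,"offset": [0,-0.2,7.6],"spin": 0.006}]'

```text
time_s: 8.3
tcp_pos: [0.607, -0.2381, 0.0309]
ee_rot: [[-0.986, -0.169, 0.001], [-0.169, 0.986, -0.001], [-0.001, -0.001, -1.0]]
wrist_force: [-0.2, 0.1, 1.4]
gripper_width: 0.902
gripper_force: 0.0
```

Emit:
apply_moves --plan '[{"grip": 0.5,"offset": [0,0,0],"spin": 0},{"grip": 0.5,"offset": [0,0,0],"spin": 0},{"grip": 0.5,"offset": [0,0,0],"spin": 0},{"grip": 0.5,"offset": [0,0,0],"spin": 0},{"grip": 0.5,"offset": [0,0,0],"spin": 0}]'

```text
time_s: 8.8
tcp_pos: [0.6068, -0.2382, 0.0311]
ee_rot: [[-0.986, -0.168, 0.001], [-0.168, 0.986, -0.0], [-0.001, -0.001, -1.0]]
wrist_force: [0.2, 1.1, 2.4]
gripper_width: 0.628
gripper_force: 29.9
```

```bash
python3 go.py .606 -.238 .16 99.7
```

```text
t 8.8 p [ 0.6068 -0.2382  0.0311] th 99.7 w 54.7 F [0.2 1.1 2.4] J [ -7.  36.  -9.   0. -45. -73.]
offset [0.06, 0.02, -12.89] spin -0.0 dist 0.129
```

Emit:
apply_moves --plan '[{"grip": 0.5,"offset": [0,0,-3],"spin": 0},{"grip": 0.5,"offset": [0,0,-8],"spin": 0},{"grip": 0.5,"offset": [0,0,-12],"spin": 0},{"grip": 0.5,"offset": [0,0,-13],"spin": 0},{"grip": 0.5,"offset": [0,0,-13],"spin": 0}]'

```text
time_s: 9.3
tcp_pos: [0.6072, -0.238, 0.1624]
ee_rot: [[-0.986, -0.168, 0.004], [-0.168, 0.986, -0.0], [-0.004, -0.001, -1.0]]
wrist_force: [1.0, 0.1, -1.4]
gripper_width: 0.627
gripper_force: 29.9
```

```bash
python3 go.py .5228 .1872 .16 94.25
```

```text
t 9.3 p [ 0.6072 -0.238   0.1624] th 99.7 w 54.5 F [ 1.   0.1 -1.4] J [ -7.  28.  -2.  -0. -60. -73.]
offset [1.18, 43.33, 0.19] spin 0.094 dist 0.434
```

Emit:
apply_moves --plan '[{"grip": 0.5,"offset": [0.1,3,0],"spin": 0.02},{"grip": 0.5,"offset": [0.2,7.5,0],"spin": 0.04},{"grip": 0.5,"offset": [0.3,12.3,0],"spin": 0.06},{"grip": 0.5,"offset": [0.5,17.2,0],"spin": 0.08},{"grip": 0.5,"offset": [0.6,22,0],"spin": 0.094}]'

```text
time_s: 9.8
tcp_pos: [0.5612, -0.0206, 0.1575]
ee_rot: [[-0.997, -0.073, -0.005], [-0.073, 0.997, -0.0], [0.005, -0.0, -1.0]]
wrist_force: [1.2, 0.9, -1.4]
gripper_width: 0.632
gripper_force: 29.9
```

Emit:
apply_moves --plan '[{"grip": 0.5,"offset": [0.5,4.8,0],"spin": 0},{"grip": 0.5,"offset": [0.8,9.5,0],"spin": 0},{"grip": 0.5,"offset": [1.2,14,0],"spin": 0},{"grip": 0.5,"offset": [1.5,18,0],"spin": 0},{"grip": 0.5,"offset": [1.7,20.5,0],"spin": 0}]'

```text
time_s: 10.3
tcp_pos: [0.5293, 0.183, 0.1577]
ee_rot: [[-0.997, -0.077, -0.004], [-0.077, 0.997, -0.002], [0.004, -0.002, -1.0]]
wrist_force: [0.5, 0.1, -1.0]
gripper_width: 0.628
gripper_force: 29.9
```

```bash
python3 go.py .5228 .1872 .12 94.25
```

```text
t 10.3 p [0.5293 0.183  0.1577] th 94.4 w 54.6 F [ 0.5  0.1 -1. ] J [  36.   20.  -16.   -0.  -54. -121.]
offset [0.6, 0.47, 3.77] spin 0.002 dist 0.038
```

Emit:
apply_moves --plan '[{"grip": 0.5,"offset": [0.6,0.4,1.5],"spin": 0.002},{"grip": 0.5,"offset": [0.6,0.4,4.5],"spin": 0.002},{"grip": 0.5,"offset": [0.6,0.4,7.5],"spin": 0.002},{"grip": 0.5,"offset": [0.6,0.4,7.5],"spin": 0.002},{"grip": 0.5,"offset": [0.6,0.4,7.5],"spin": 0.002}]'

```text
time_s: 10.8
tcp_pos: [0.5243, 0.1839, 0.0839]
ee_rot: [[-0.997, -0.073, -0.003], [-0.073, 0.997, -0.002], [0.003, -0.002, -1.0]]
wrist_force: [-0.2, 0.7, -0.6]
gripper_width: 0.629
gripper_force: 29.9
```

```bash
python3 go.py .5228 .1872 .0665 94.25
```

```text
t 10.8 p [0.5243 0.1839 0.0839] th 94.2 w 54.7 F [-0.2  0.7 -0.6] J [  36.   25.  -21.    0.  -44. -122.]
offset [0.12, 0.34, 1.74] spin -0.001 dist 0.018
```

Emit:
apply_moves --plan '[{"grip": 0.5,"offset": [0.1,0.3,0.5],"spin": 0},{"grip": 0.5,"offset": [0.1,0.3,1.0],"spin": 0},{"grip": 0.5,"offset": [0.1,0.3,1.0],"spin": 0},{"grip": 0.5,"offset": [0.1,0.3,1.0],"spin": 0},{"grip": 0.5,"offset": [0.1,0.3,1.0],"spin": 0}]'

```text
time_s: 11.3
tcp_pos: [0.524, 0.1876, 0.0757]
ee_rot: [[-0.997, -0.073, 0.001], [-0.073, 0.997, 0.001], [-0.001, 0.0, -1.0]]
wrist_force: [0.8, 1.0, -2.0]
gripper_width: 0.628
gripper_force: 29.9
```

```bash
python3 go.py .5228 .1872 .0665 94.25
```

```text
t 11.3 p [0.524  0.1876 0.0757] th 94.2 w 54.6 F [ 0.8  1.  -2. ] J [  36.   26.  -21.    0.  -43. -122.]
offset [0.12, -0.03, 0.92] spin -0.001 dist 0.009
```

Emit:
apply_moves --plan '[{"grip": 0.5,"offset": [0.1,-0.05,0.4],"spin": 0},{"grip": 0.5,"offset": [0.1,-0.05,0.8],"spin": 0},{"grip": 0.5,"offset": [0.1,-0.05,0.9],"spin": 0},{"grip": 0.5,"offset": [0.1,-0.05,0.9],"spin": 0},{"grip": 0.5,"offset": [0.1,-0.05,0.9],"spin": 0}]'

```text
time_s: 11.8
tcp_pos: [0.5229, 0.1869, 0.0661]
ee_rot: [[-0.997, -0.073, 0.0], [-0.073, 0.997, 0.0], [-0.0, 0.0, -1.0]]
wrist_force: [-0.6, -0.4, -1.1]
gripper_width: 0.632
gripper_force: 29.9
```

```bash
python3 go.py .5228 .1872 .0665 94.25
```

```text
t 11.8 p [0.5229 0.1869 0.0661] th 94.2 w 55.0 F [-0.6 -0.4 -1.1] J [  36.   26.  -22.    0.  -42. -122.]
offset [0.0, 0.03, -0.04] spin -0.001 dist 0.0
```

Emit:
apply_moves --plan '[{"grip": 0.5,"offset": [0,0.02,0.1],"spin": 0},{"grip": 0.5,"offset": [0,0.02,0.1],"spin": 0},{"grip": 0.76,"offset": [0,0.02,0.1],"spin": 0},{"grip": 0.76,"offset": [0,0.02,0.1],"spin": 0},{"grip": 0.76,"offset": [0,0.02,0.1],"spin": 0}]'

```text
time_s: 12.3
tcp_pos: [0.5228, 0.1872, 0.0651]
ee_rot: [[-0.997, -0.073, 0.0], [-0.073, 0.997, 0.0], [-0.0, 0.0, -1.0]]
wrist_force: [0.2, 0.3, 0.2]
gripper_width: 0.747
gripper_force: 0.0
```

Emit:
apply_moves --plan '[{"grip": 0.76,"offset": [0,0,-2],"spin": 0},{"grip": 0.76,"offset": [0,0,-6],"spin": 0},{"grip": 0.8,"offset": [0,0,-10],"spin": 0},{"grip": 0.8,"offset": [0,-4.5,-10],"spin": 0},{"grip": 0.8,"offset": [0,-9,-10],"spin": 0}]'

```text
time_s: 12.8
tcp_pos: [0.5301, 0.0977, 0.1668]
ee_rot: [[-0.997, -0.076, 0.004], [-0.076, 0.997, 0.002], [-0.004, 0.002, -1.0]]
wrist_force: [0.4, -0.0, -0.6]
gripper_width: 0.797
gripper_force: 0.0
```

```bash
python3 go.py .516 -.085 .16 91.4
```

```text
t 12.8 p [0.5301 0.0977 0.1668] th 94.3 w 69.3 F [ 0.4 -0.  -0.6] J [  28.   18.  -18.   -0.  -54. -113.]
offset [2.79, -18.11, 0.64] spin 0.051 dist 0.183
```

Emit:
apply_moves --plan '[{"grip": 0.8,"offset": [1,-5,0.6],"spin": 0.051},{"grip": 0.8,"offset": [2,-10,0.6],"spin": 0.051},{"grip": 0.8,"offset": [2.8,-15,0.6],"spin": 0.051},{"grip": 0.8,"offset": [2.8,-18.1,2],"spin": 0.051},{"grip": 0.8,"offset": [2.8,-18.1,5],"spin": 0.051}]'

```text
time_s: 13.3
tcp_pos: [0.5163, -0.0885, 0.1169]
ee_rot: [[-1.0, -0.017, 0.007], [-0.017, 1.0, -0.0], [-0.007, -0.0, -1.0]]
wrist_force: [0.6, -0.3, -0.4]
gripper_width: 0.8
gripper_force: 0.0
```

Emit:
apply_moves --plan '[{"grip": 0.8,"offset": [0,0,1],"spin": 0},{"grip": 0.8,"offset": [0,0,1],"spin": 0},{"grip": 0.8,"offset": [0,0,1],"spin": 0}]'

```text
time_s: 13.6
tcp_pos: [0.5153, -0.0846, 0.1058]
ee_rot: [[-1.0, -0.023, 0.001], [-0.023, 1.0, -0.0], [-0.001, -0.0, -1.0]]
wrist_force: [0.3, 0.2, -0.1]
gripper_width: 0.798
gripper_force: 0.0
```

```bash
python3 go.py .516 -.085 .031 91.4; python3 - <<'E'
from station import r
from h import *
import cv2
for n in("top","scene"):
    c=r.capture(n);P=cloud(c); np.savez(f"{n}5.npz",**c); print(rect(P,(.523,.188),.045,.073,.04),rect(P,(.523,.188),.025,.0405,.053))
    if n=="scene": i=c["img"][60:340,180:520]; cv2.imwrite("pics/s5.png",cv2.resize(i,None,fx=2.1,fy=2.1))
E
```

```text
t 13.6 p [ 0.5153 -0.0846  0.1058] th 91.3 w 69.4 F [ 0.3  0.2 -0.1] J [  9.  21. -24.   0. -45. -97.]
offset [-0.07, -0.04, 7.48] spin -0.001 dist 0.075
(np.int64(0), np.float64(nan), (0.0, 0.0), (0.0, 0.0), 0.0) (np.int64(0), np.float64(nan), (0.0, 0.0), (0.0, 0.0), 0.0)
(np.int64(634), np.float64(0.064), (0.5227, 0.1868), (48.7, 55.6), 5.0) (np.int64(423), np.float64(0.0352), (0.5233, 0.1867), (63.5, 62.8), 4.3)h.py:17: RuntimeWarning: Mean of empty slice.
  return m.sum(),Q[m,2].mean().round(4),(round(x/1e3,4),round(y/1e3,4)),(round(a,1),round(b,1)),round(t,1)
  ret = ret.dtype.type(ret / rcount)
```

View pics/s5.png

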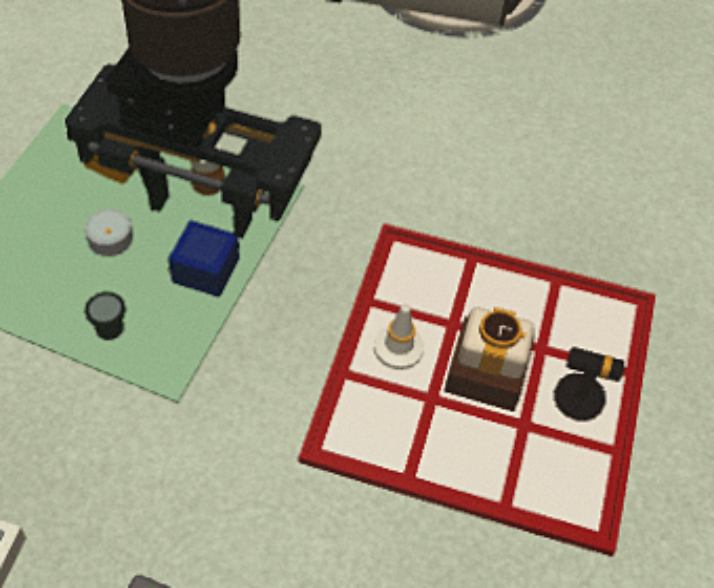

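The watch stands dial up on the riser at (490,345), centred to under 1 mm. The gripper is above the blue box (205,258), and the tin and loupe haven't moved.

Emit:
apply_moves --plan '[{"grip": 0.8,"offset": [-0.05,0,3],"spin": 0},{"grip": 0.8,"offset": [-0.05,0,6],"spin": 0},{"grip": 0.8,"offset": [-0.05,0,7.5],"spin": 0},{"grip": 0.8,"offset": [-0.05,0,7.5],"spin": 0},{"grip": 0.8,"offset": [-0.05,0,7.5],"spin": 0}]'

```text
time_s: 14.2
tcp_pos: [0.5161, -0.0847, 0.0312]
ee_rot: [[-1.0, -0.023, 0.002], [-0.023, 1.0, -0.0], [-0.002, -0.0, -1.0]]
wrist_force: [0.3, -0.3, -0.3]
gripper_width: 0.8
gripper_force: 0.0
```

Emit:
apply_moves --plan '[{"grip": 0.45,"offset": [0,0,0],"spin": 0},{"grip": 0.45,"offset": [0,0,0],"spin": 0},{"grip": 0.45,"offset": [0,0,0],"spin": 0},{"grip": 0.45,"offset": [0,0,0],"spin": 0},{"grip": 0.45,"offset": [0,0,0],"spin": 0}]'

```text
time_s: 14.7
tcp_pos: [0.5155, -0.0851, 0.031]
ee_rot: [[-1.0, -0.022, 0.001], [-0.022, 1.0, 0.0], [-0.001, 0.0, -1.0]]
wrist_force: [-1.6, 0.7, 6.1]
gripper_width: 0.572
gripper_force: 29.9
```

```bash
python3 go.py .516 -.085 .15 91.4
```

```text
t 14.7 p [ 0.5155 -0.0851  0.031 ] th 91.3 w 49.8 F [-1.6  0.7  6.1] J [  8.  27. -28.   0. -34. -97.]
offset [-0.07, 0.01, -11.9] spin -0.002 dist 0.119
```

Emit:
apply_moves --plan '[{"grip": 0.45,"offset": [0,0,-3],"spin": 0},{"grip": 0.45,"offset": [0,0,-8],"spin": 0},{"grip": 0.45,"offset": [0,0,-11],"spin": 0},{"grip": 0.45,"offset": [0,0,-11],"spin": 0},{"grip": 0.45,"offset": [0,0,-11],"spin": 0}]'

```text
time_s: 15.2
tcp_pos: [0.5146, -0.0851, 0.1403]
ee_rot: [[-1.0, -0.021, 0.0], [-0.021, 1.0, 0.001], [-0.0, 0.001, -1.0]]
wrist_force: [-0.8, 0.2, -1.8]
gripper_width: 0.574
gripper_force: 29.9
```

```bash
python3 go.py .449 .1024 .14 94.25
```

```text
t 15.2 p [ 0.5146 -0.0851  0.1403] th 91.2 w 49.9 F [-0.8  0.2 -1.8] J [  8.  18. -22.  -0. -50. -97.]
offset [6.17, 18.89, 0.04] spin -0.053 dist 0.199
```

Emit:
apply_moves --plan '[{"grip": 0.45,"offset": [1,3,0],"spin": -0.02},{"grip": 0.45,"offset": [2.5,7.7,0],"spin": -0.04},{"grip": 0.45,"offset": [4,12.4,0],"spin": -0.053},{"grip": 0.45,"offset": [5.5,17,0],"spin": -0.053},{"grip": 0.45,"offset": [6.2,18.9,0],"spin": -0.053}]'

```text
time_s: 15.7
tcp_pos: [0.4467, 0.1044, 0.1384]
ee_rot: [[-0.997, -0.077, -0.004], [-0.077, 0.997, -0.002], [0.004, -0.001, -1.0]]
wrist_force: [-0.3, 1.1, -0.3]
gripper_width: 0.569
gripper_force: 29.9
```

Emit:
apply_moves --plan '[{"grip": 0.45,"offset": [0,0,0],"spin": 0},{"grip": 0.45,"offset": [0,0,3],"spin": 0},{"grip": 0.45,"offset": [0,0,6],"spin": 0},{"grip": 0.45,"offset": [0,0,8],"spin": 0},{"grip": 0.45,"offset": [0,0,8],"spin": 0}]'

```text
time_s: 16.2
tcp_pos: [0.4464, 0.1, 0.0567]
ee_rot: [[-0.997, -0.073, -0.009], [-0.073, 0.997, -0.005], [0.009, -0.004, -1.0]]
wrist_force: [0.1, -1.2, -0.4]
gripper_width: 0.571
gripper_force: 29.9
```

Emit:
apply_moves --plan '[{"grip": 0.45,"offset": [0,0,0],"spin": 0},{"grip": 0.45,"offset": [0,0,0],"spin": 0}]'

```text
time_s: 16.4
tcp_pos: [0.4497, 0.1023, 0.0609]
ee_rot: [[-0.997, -0.074, 0.001], [-0.074, 0.997, 0.001], [-0.001, 0.0, -1.0]]
wrist_force: [-0.3, 0.3, -1.0]
gripper_width: 0.575
gripper_force: 29.9
```

```bash
python3 go.py .449 .1024 .0345 94.25
```

```text
t 16.4 p [0.4497 0.1023 0.0609] th 94.3 w 50.0 F [-0.3  0.3 -1. ] J [  33.   20.  -35.    0.  -35. -119.]
offset [0.07, 0.01, 2.64] spin 0.0 dist 0.026
```

Emit:
apply_moves --plan '[{"grip": 0.45,"offset": [0.1,0,1.2],"spin": 0},{"grip": 0.45,"offset": [0.1,0,2.2],"spin": 0},{"grip": 0.45,"offset": [0.1,0,2.6],"spin": 0},{"grip": 0.45,"offset": [0.1,0,2.6],"spin": 0},{"grip": 0.45,"offset": [0.1,0,2.6],"spin": 0}]'

```text
time_s: 16.9
tcp_pos: [0.4482, 0.1025, 0.0345]
ee_rot: [[-0.997, -0.075, 0.001], [-0.075, 0.997, 0.0], [-0.001, 0.0, -1.0]]
wrist_force: [0.5, -0.5, -1.0]
gripper_width: 0.57
gripper_force: 29.9
```

```bash
python3 go.py .4485 .1024 .034 94.25
```

```text
t 16.9 p [0.4482 0.1025 0.0345] th 94.3 w 49.6 F [ 0.5 -0.5 -1. ] J [  33.   23.  -37.    0.  -30. -119.]
offset [-0.03, -0.01, 0.05] spin 0.001 dist 0.001
```

Emit:
apply_moves --plan '[{"grip": 0.45,"offset": [0,0,0.1],"spin": 0},{"grip": 0.45,"offset": [0,0,0.1],"spin": 0},{"grip": 0.76,"offset": [0,0,0.1],"spin": 0},{"grip": 0.76,"offset": [0,0,0.1],"spin": 0},{"grip": 0.76,"offset": [0,0,0.1],"spin": 0}]'

```text
time_s: 17.4
tcp_pos: [0.448, 0.1023, 0.0332]
ee_rot: [[-0.997, -0.075, 0.0], [-0.075, 0.997, 0.0], [-0.0, 0.0, -1.0]]
wrist_force: [-0.4, -0.5, -1.0]
gripper_width: 0.731
gripper_force: 0.0
```

Emit:
apply_moves --plan '[{"grip": 0.76,"offset": [0,0,-2],"spin": 0},{"grip": 0.76,"offset": [0,0,-6],"spin": 0},{"grip": 0.8,"offset": [0,0,-10],"spin": 0},{"grip": 0.8,"offset": [0,-4.5,-12],"spin": 0},{"grip": 0.8,"offset": [0,-9,-12],"spin": 0}]'

```text
time_s: 17.9
tcp_pos: [0.4569, 0.0131, 0.1568]
ee_rot: [[-0.997, -0.079, 0.008], [-0.079, 0.997, 0.002], [-0.008, 0.002, -1.0]]
wrist_force: [0.3, -0.1, -0.6]
gripper_width: 0.797
gripper_force: 0.0
```

```bash
python3 go.py .4264 -.2265 .15 -6.5 .4264 -.2265 .15 83.5; python3 - <<'E'
from station import r
from h import *
for n in("scene",):
    P=cloud(r.capture(n)); print(n,rect(P,(.4486,.1024),.03,.05,.04),rect(P,(.523,.188),.045,.073,.04))
E
```

```text
t 17.9 p [0.4569 0.0131 0.1568] th 94.5 w 69.4 F [ 0.3 -0.1 -0.6] J [  22.   11.  -30.    0.  -49. -108.]
offset [4.94, -23.64, 0.59] spin -1.378 dist 0.242
offset [4.94, -23.64, 0.59] spin 0.192 dist 0.242
scene (np.int64(662), np.float64(0.0422), (0.4487, 0.1022), (52.8, 50.0), 4.2) (np.int64(633), np.float64(0.0641), (0.523, 0.1868), (49.3, 55.8), 5.8)
```

Emit:
apply_moves --plan '[{"grip": 0.8,"offset": [1.1,-5,0.6],"spin": 0.192},{"grip": 0.8,"offset": [2.1,-10,0.6],"spin": 0.192},{"grip": 0.8,"offset": [3.2,-15,0.6],"spin": 0.192},{"grip": 0.8,"offset": [4.2,-19.8,0.6],"spin": 0.192},{"grip": 0.8,"offset": [4.9,-23.6,1.5],"spin": 0.192}]'

```text
time_s: 18.45
tcp_pos: [0.4234, -0.2288, 0.139]
ee_rot: [[-0.993, 0.117, 0.002], [0.117, 0.993, -0.001], [-0.003, -0.0, -1.0]]
wrist_force: [1.1, -0.3, 0.4]
gripper_width: 0.799
gripper_force: 0.0
```

Emit:
apply_moves --plan '[{"grip": 0.8,"offset": [0,0,2],"spin": 0},{"grip": 0.8,"offset": [0,0,4],"spin": 0},{"grip": 0.8,"offset": [0,0,4],"spin": 0},{"grip": 0.8,"offset": [0,0,4],"spin": 0},{"grip": 0.8,"offset": [0,0,4],"spin": 0}]'

```text
time_s: 18.95
tcp_pos: [0.4243, -0.2263, 0.0992]
ee_rot: [[-0.993, 0.116, 0.002], [0.116, 0.993, -0.001], [-0.002, -0.0, -1.0]]
wrist_force: [0.9, 0.1, 0.4]
gripper_width: 0.795
gripper_force: 0.0
```

```bash
python3 go.py .4264 -.2265 .031 83.5; python3 - <<'E'
from station import r
from h import *
c=r.capture("scene"); P=cloud(c); print(rect(P,(.426,-.2265),.03,.048,.04)); i=c["img"][60:280,100:360]; cv2.imwrite("pics/s6.png",cv2.resize(i,None,fx=2.5,fy=2.5))
E
```

```text
t 18.9 p [ 0.4243 -0.2263  0.0992] th 83.3 w 69.2 F [0.9 0.1 0.4] J [ -9.  18. -31.   0. -42. -88.]
offset [-0.2, 0.01, 6.82] spin -0.003 dist 0.068
(np.int64(500), np.float64(0.0389), (0.4263, -0.2262), (51.2, 52.6), 82.8)
```

View pics/s6.png

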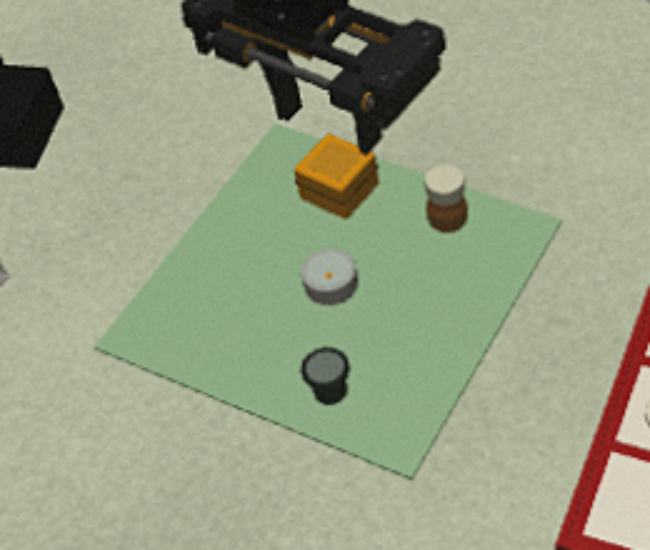

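The fingers straddle the yellow box (crop (337,175)), the jar (445,198) is clear, and the tin and loupe haven't moved. Going down.

Emit:
apply_moves --plan '[{"grip": 0.8,"offset": [-0.2,0,3],"spin": 0},{"grip": 0.8,"offset": [-0.2,0,5.5],"spin": 0},{"grip": 0.8,"offset": [-0.2,0,6.8],"spin": 0},{"grip": 0.8,"offset": [-0.2,0,6.8],"spin": 0},{"grip": 0.8,"offset": [-0.2,0,6.8],"spin": 0}]'

```text
time_s: 19.5
tcp_pos: [0.4263, -0.2266, 0.0311]
ee_rot: [[-0.993, 0.116, 0.001], [0.116, 0.993, -0.0], [-0.001, -0.0, -1.0]]
wrist_force: [0.6, 0.1, 0.3]
gripper_width: 0.797
gripper_force: 0.0
```

Emit:
apply_moves --plan '[{"grip": 0.45,"offset": [0,0,0],"spin": 0},{"grip": 0.45,"offset": [0,0,0],"spin": 0},{"grip": 0.45,"offset": [0,0,0],"spin": 0},{"grip": 0.45,"offset": [0,0,0],"spin": 0},{"grip": 0.45,"offset": [0,0,0],"spin": 0}]'

```text
time_s: 20.0
tcp_pos: [0.4258, -0.2267, 0.0309]
ee_rot: [[-0.993, 0.117, 0.001], [0.117, 0.993, -0.0], [-0.001, -0.0, -1.0]]
wrist_force: [-0.5, 1.4, 6.0]
gripper_width: 0.571
gripper_force: 30.0
```

```bash
python3 go.py .4264 -.2265 .17 83.5
```

```text
t 20.0 p [ 0.4258 -0.2267  0.0309] th 83.3 w 49.7 F [-0.5  1.4  6. ] J [ -9.  24. -34.   0. -32. -88.]
offset [-0.07, 0.02, -13.91] spin -0.004 dist 0.139
```

Emit:
apply_moves --plan '[{"grip": 0.45,"offset": [0,0,-3],"spin": 0},{"grip": 0.45,"offset": [0,0,-8],"spin": 0},{"grip": 0.45,"offset": [0,0,-13],"spin": 0},{"grip": 0.45,"offset": [0,0,-15],"spin": 0},{"grip": 0.45,"offset": [0,0,-15],"spin": 0}]'

```text
time_s: 20.5
tcp_pos: [0.4273, -0.2271, 0.1838]
ee_rot: [[-0.993, 0.117, 0.008], [0.117, 0.993, -0.002], [-0.008, -0.001, -1.0]]
wrist_force: [-0.1, 0.0, -0.1]
gripper_width: 0.573
gripper_force: 30.0
```

```bash
python3 go.py .596 .2739 .18 94.25
```

```text
t 20.5 p [ 0.4273 -0.2271  0.1838] th 83.3 w 49.8 F [-0.1  0.  -0.1] J [ -9.  11. -24.   0. -54. -88.]
offset [-10.91, 51.73, 0.43] spin -0.191 dist 0.529
```

Emit:
apply_moves --plan '[{"grip": 0.45,"offset": [-0.6,3,0],"spin": -0.05},{"grip": 0.45,"offset": [-1.6,7.5,0],"spin": -0.1},{"grip": 0.45,"offset": [-2.6,12.3,0],"spin": -0.15},{"grip": 0.45,"offset": [-3.6,17.2,0],"spin": -0.191},{"grip": 0.45,"offset": [-4.6,22,0],"spin": -0.191}]'

```text
time_s: 21.0
tcp_pos: [0.4961, -0.0118, 0.1786]
ee_rot: [[-0.997, -0.074, -0.003], [-0.074, 0.997, -0.0], [0.003, -0.0, -1.0]]
wrist_force: [0.8, -0.6, -1.1]
gripper_width: 0.572
gripper_force: 30.0
```

```bash
python3 go.py .596 .2739 .18 94.25
```

```text
t 21.0 p [ 0.4961 -0.0118  0.1786] th 94.2 w 49.8 F [ 0.8 -0.6 -1.1] J [  17.   13.  -23.   -0.  -54. -103.]
offset [-12.08, 27.76, -0.18] spin -0.0 dist 0.303
```

Emit:
apply_moves --plan '[{"grip": 0.45,"offset": [-1.9,4.5,0],"spin": 0},{"grip": 0.45,"offset": [-3.9,9,0],"spin": 0},{"grip": 0.45,"offset": [-5.9,13.5,0],"spin": 0},{"grip": 0.45,"offset": [-7.9,18,0],"spin": 0},{"grip": 0.45,"offset": [-9.7,22.5,0],"spin": 0}]'

```text
time_s: 21.5
tcp_pos: [0.5765, 0.2196, 0.178]
ee_rot: [[-0.997, -0.074, -0.003], [-0.074, 0.997, -0.002], [0.003, -0.001, -1.0]]
wrist_force: [0.7, -0.6, -0.7]
gripper_width: 0.571
gripper_force: 30.0
```

Emit:
apply_moves --plan '[{"grip": 0.45,"offset": [-1.4,3,0],"spin": 0},{"grip": 0.45,"offset": [-2.2,4.9,0],"spin": 0},{"grip": 0.45,"offset": [-2.2,4.9,3],"spin": 0},{"grip": 0.45,"offset": [-2.2,4.9,6],"spin": 0},{"grip": 0.45,"offset": [-2.2,4.9,6],"spin": 0}]'

```text
time_s: 22.0
tcp_pos: [0.5915, 0.2665, 0.1132]
ee_rot: [[-0.997, -0.073, -0.012], [-0.073, 0.997, -0.007], [0.013, -0.006, -1.0]]
wrist_force: [-0.1, -0.3, -1.3]
gripper_width: 0.572
gripper_force: 30.0
```

```bash
python3 go.py .596 .2739 .08 94.25
```

```text
t 22.0 p [0.5915 0.2665 0.1132] th 94.2 w 49.7 F [-0.1 -0.3 -1.3] J [  38.   31.   -5.   -0.  -55. -124.]
offset [-0.54, 0.73, 3.31] spin -0.001 dist 0.034
```

Emit:
apply_moves --plan '[{"grip": 0.45,"offset": [-0.2,0.4,0],"spin": 0},{"grip": 0.45,"offset": [-0.2,0.4,2.5],"spin": 0},{"grip": 0.45,"offset": [-0.2,0.4,4.5],"spin": 0},{"grip": 0.45,"offset": [-0.2,0.4,4.5],"spin": 0},{"grip": 0.45,"offset": [-0.2,0.4,4.5],"spin": 0}]'

```text
time_s: 22.5
tcp_pos: [0.598, 0.2731, 0.0768]
ee_rot: [[-0.997, -0.074, 0.002], [-0.074, 0.997, 0.001], [-0.002, 0.001, -1.0]]
wrist_force: [-0.2, 0.3, 0.4]
gripper_width: 0.57
gripper_force: 30.0
```

Emit:
apply_moves --plan '[{"grip": 0.45,"offset": [0,0,0.5],"spin": 0},{"grip": 0.45,"offset": [0,0,0.5],"spin": 0},{"grip": 0.45,"offset": [0,0,0.5],"spin": 0}]'

```text
time_s: 22.8
tcp_pos: [0.5973, 0.2728, 0.0711]
ee_rot: [[-0.997, -0.074, 0.001], [-0.074, 0.997, 0.001], [-0.001, 0.001, -1.0]]
wrist_force: [-0.5, 0.3, -1.6]
gripper_width: 0.572
gripper_force: 30.0
```

```bash
python3 go.py .596 .2739 .034 94.25
```

```text
t 22.8 p [0.5973 0.2728 0.0711] th 94.2 w 49.8 F [-0.5  0.3 -1.6] J [  39.   34.   -6.    0.  -49. -124.]
offset [0.13, 0.12, 3.71] spin -0.0 dist 0.037
```

Emit:
apply_moves --plan '[{"grip": 0.45,"offset": [0.1,0.1,2],"spin": 0},{"grip": 0.45,"offset": [0.1,0.1,3.2],"spin": 0},{"grip": 0.45,"offset": [0.1,0.1,3.65],"spin": 0},{"grip": 0.45,"offset": [0.1,0.1,3.65],"spin": 0},{"grip": 0.45,"offset": [0.1,0.1,3.65],"spin": 0}]'

```text
time_s: 23.3
tcp_pos: [0.5961, 0.2737, 0.0339]
ee_rot: [[-0.997, -0.074, 0.0], [-0.074, 0.997, 0.0], [-0.0, 0.0, -1.0]]
wrist_force: [-0.6, -0.6, 0.7]
gripper_width: 0.569
gripper_force: 30.0
```

```bash
python3 go.py .596 .2739 .034 94.25
```

```text
t 23.3 p [0.5961 0.2737 0.0339] th 94.2 w 49.5 F [-0.6 -0.6  0.7] J [  39.   36.   -8.    0.  -45. -125.]
offset [0.01, 0.02, -0.01] spin -0.0 dist 0.0
```

Emit:
apply_moves --plan '[{"grip": 0.45,"offset": [0,0,0.03],"spin": 0},{"grip": 0.76,"offset": [0,0,0.03],"spin": 0},{"grip": 0.76,"offset": [0,0,0.03],"spin": 0},{"grip": 0.76,"offset": [0,0,0.03],"spin": 0},{"grip": 0.76,"offset": [0,0,0.03],"spin": 0}]'

```text
time_s: 23.8
tcp_pos: [0.596, 0.2735, 0.0334]
ee_rot: [[-0.997, -0.074, -0.0], [-0.074, 0.997, -0.0], [0.0, -0.0, -1.0]]
wrist_force: [-0.3, -0.2, -1.1]
gripper_width: 0.746
gripper_force: 0.0
```

Emit:
apply_moves --plan '[{"grip": 0.76,"offset": [0,0,-2],"spin": 0},{"grip": 0.76,"offset": [0,0,-6],"spin": 0},{"grip": 0.8,"offset": [0,0,-11],"spin": 0},{"grip": 0.8,"offset": [0,4.5,-15],"spin": 0},{"grip": 0.8,"offset": [0,9,-17],"spin": 0}]'

```text
time_s: 24.3
tcp_pos: [0.5911, 0.3551, 0.2038]
ee_rot: [[-0.997, -0.071, 0.004], [-0.071, 0.997, 0.003], [-0.005, 0.003, -1.0]]
wrist_force: [0.6, 0.9, -0.1]
gripper_width: 0.801
gripper_force: 0.0
```

Emit:
apply_moves --plan '[{"grip": 0.8,"offset": [2,5,0],"spin": 0},{"grip": 0.8,"offset": [4,10,0],"spin": 0},{"grip": 0.8,"offset": [6,15,0],"spin": 0},{"grip": 0.8,"offset": [6,15,0],"spin": 0},{"grip": 0.8,"offset": [6,15,0],"spin": 0}]'

```text
time_s: 24.8
tcp_pos: [0.5176, 0.5022, 0.1986]
ee_rot: [[-0.997, -0.077, -0.0], [-0.077, 0.997, -0.001], [0.001, -0.001, -1.0]]
wrist_force: [-0.4, -0.0, 0.6]
gripper_width: 0.797
gripper_force: 0.0
```

```bash
python3 - <<'E'
from station import r
from h import *
for n in("top","scene"):
    c=r.capture(n); P=cloud(c); cv2.imwrite(f"pics/{n}9.png",c["img"])
    for k,a in dict(riser=((.5227,.188),.025,.0405,.053),watch=((.5227,.188),.045,.073,.04),blue=((.4486,.1024),.03,.05,.04),yellow=((.5965,.2739),.03,.05,.04),loupe=((.607,-.136),.028,.04),jar=((.418,-.128),.045,.06),tin=((.517,-.184),.018,.03)).items():
        try: print(n,k,rect(P,*a))
        except Exception as e: print(n,k,e)
E
```

```text
top riser (np.int64(418), np.float64(0.0363), (0.5222, 0.1864), (62.3, 62.7), 4.2)
top watch (np.int64(586), np.float64(0.0671), (0.5219, 0.1872), (47.7, 56.5), 6.0)
top blue (np.int64(858), np.float64(0.0429), (0.4478, 0.1022), (51.1, 50.6), 5.2)
top yellow (np.int64(848), np.float64(0.0426), (0.5953, 0.2739), (51.1, 49.8), 4.1)
top loupe (np.int64(313), np.float64(0.0337), (0.6068, -0.1358), (34.3, 34.6), 48.9)
top jar (np.int64(278), np.float64(0.0521), (0.4182, -0.1282), (30.1, 31.2), 23.4)
top tin (np.int64(463), np.float64(0.0226), (0.5167, -0.1844), (41.6, 44.0), 1.4)
scene riser (np.int64(418), np.float64(0.0353), (0.5232, 0.1866), (64.9, 63.1), 3.2)
scene watch (np.int64(633), np.float64(0.0642), (0.523, 0.1868), (48.2, 55.7), 4.4)
scene blue (np.int64(654), np.float64(0.0424), (0.4496, 0.1019), (51.7, 50.4), 4.8)
scene yellow (np.int64(904), np.float64(0.0419), (0.5962, 0.2726), (52.2, 49.7), 5.1)
scene loupe (np.int64(251), np.float64(0.0336), (0.6065, -0.1378), (35.7, 33.2), 5.0)
scene jar (np.int64(163), np.float64(0.0516), (0.4185, -0.13), (31.6, 28.2), 25.5)
scene tin (np.int64(309), np.float64(0.0228), (0.5173, -0.1852), (43.5, 39.9), 26.5)
```

View pics/top9.png

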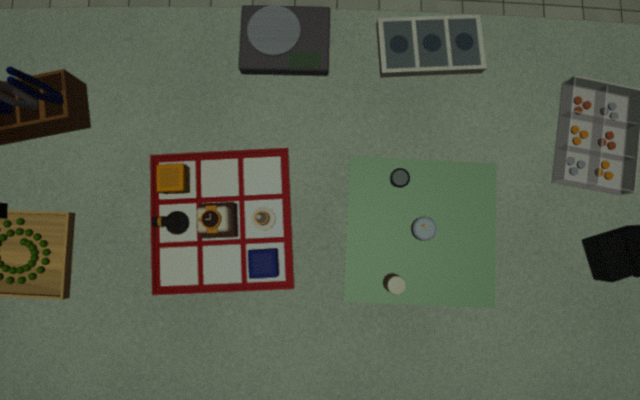

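View pics/scene9.png

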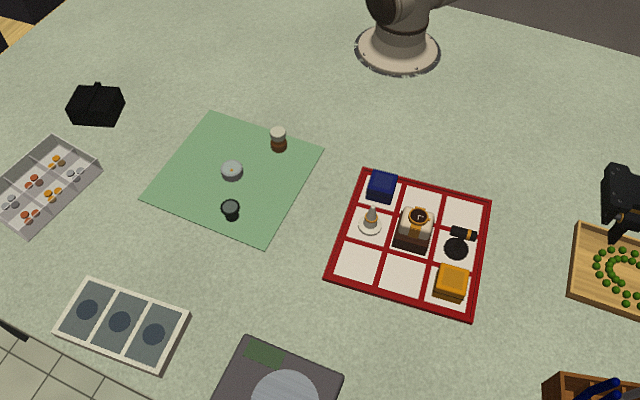

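Both views show the riser and watch on the middle card (top view (216,220)), the blue box in front of the cone (263,263) and the yellow box behind the T-bar (172,178). All are within 2 mm and 2° of their targets. The loupe, jar and tin haven't moved.

```bash
python3 -c "
from station import r
print(r.finish_job())"
```

```text
the job is handed in; nothing more can be done
None
```

The tray is set out as asked and handed in at about 25 s: the riser, watch and both ring boxes measured within about 2 mm and 2° of their places, and the loupe, jar and tin were not moved.

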